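Latch the drug case

ROBOT

A 6-joint arm with a two-finger parallel gripper is mounted at the origin on the work surface. World frame = base frame: x ahead of the robot, y to its left, z up, the work surface at z = 0. Lengths are in m, angles in rad, forces in N, time in s.
With the tool pointing down it reaches from about 0.375 to 0.9 m from the base axis. Payload 3.1 kg.
Tool frame: the origin (TCP) lies on the centre line of the jaws, within the pads' length; the fingertips stand robot.nose_length ahead of it and the grasp point (between the pads) lies 6 mm ahead of it (robot.nose_length is the distance from the TCP to the fingertips, in m); z points along the fingers, y is the line along which they close (so a half turn about z gives the same grasp; the last joint's range is limited). The gripper opens to 87 mm and grips with 3 to 60 N. Pads are 19 mm wide; open, the fingers measure 117 mm over their backs; the gripper's body (75 mm by 190 mm) begins 51 mm behind the grasp point.
Start: joints at [1.081, 0.527, 1.433, -0, 1.181, -0.178], TCP at [0.191, 0.595, 0.248] pointing down, gripper open.
Joint ranges: [-3.08, 3.08], [-0.75, 2.2], [0.22, 2.44], [-1.43, 4.57], [0, 2.65], [-2.85, 2.85]. Speed limits (rad/s): [2.79, 2.79, 3.14, 3.14, 3.14, 3.14].

INTERFACE

Orientations are given as a unit quaternion [x, y, z, w].
In Python, from rig import robot gives the robot as it stands.
- The arm moves only by the shell command python3 -m crank 'ROWS' [FORCE]. ROWS is JSON, one flat list of numbers, 7 for each row, row after row: the shift along the tool's x, y, z in mm, then the turn, a rotation vector about the tool's x, y, z in degrees, then the closure in counts, from 0 (fully open) to 255 (shut). In form: [x, y, z, ax, ay, az, fingers, x, y, z, ax, ay, az, fingers, ...]. A call has exactly 5 rows; each row is the pose to reach, as a shift and turn from the pose commanded when the call began, along the tool's axes at that moment; what a row does not reach only later rows make up. A row lasts 1/12 s, in which the tool goes at most 41.7 mm and 7.16 degrees, less where a joint would pass 70% of its speed; a pose out of reach is approached as far as the arm can. A call with a gripper value outside its range is refused whole. The fingers move at their own pace and stop on an object; FORCE is the grip in N (left out, the last holds). Time passes only in rows, so rows that repeat a pose let the fingers close, or fill a call up. It gives the time, the measured TCP pose, the force, the opening and the grip force at its end, in the units of the state.
- robot.get_obs(): the state, without advancing time (a new reading comes with each control period).
- robot.camera(name): name is "side" or "top" or "wrist"; returns a dict with "pixels" (480x640x3 uint8, red, green, blue), "intrinsics" (3x3 intrinsics, pixels), "extrinsics" (4x4, takes a point from camera to world coordinates); the wrist camera has in their place "mount" (4x4, takes a point from camera to tool coordinates, whose origin is the TCP and whose axes are the flange's). Camera axes: x right, y down, z forward; pixel columns grow to the right and rows downward; lengths in m; the calibration is good to about 2 mm. A picture is of the moment at which its call begins: read the wrist's pose just before it. There is no depth.
- robot.hand_in(): hands the job in; it is judged then, once.
The state is a dict: "time": time; "q": joint angles; "joint_velocities": joint speeds; "joint_torque": joint torques, N m; "position": TCP position; "tool_rot": TCP orientation; "ft_force": force on the tool from outside, world axes, zero at the start; "moment": the same for the moment, N m; "grip_width": finger opening in m; "grip_force": force on a finger pad.
Only numpy, scipy, OpenCV 4.12 (cv2) and the standard library are available. Lean on these libraries where they do the work, as an engineer would, in place of code of your own. Each camera call takes 0.05 s, during which the arm holds its last target. There are 200 camera calls.

TASK

The orange drug case on the packing bench has one draw latch done and the other still undone. Close the undone one: pinch its wire loop lightly, draw it right out over the hook on the lid and let the bar down behind it, then throw the lever back and press it fully flat until its spring catch snaps over the end. Work by feel: firm but without forcing the latch, and without shoving or tipping the case or disturbing the medicines round it.

Things in the scene. Friction and masses are not known exactly. Their poses are not given: they have to be found in the camera images.
- case: Orange case standing upright, loose, about 6 kg, 140 (x) by 340 (y) by 200 (z) mm. Origin: centre of its underside, z up. Deep shell on its -x side, lid shell on +x, seam along y at x = +20. Across it on the flat top are two draw latches, at y = -115 (undone) and y = +115 (done, leave it); between them a handle folded flat (y -53 to 53, 15 high). About 17 N pushing level at the top tips it.
- lever_pivot (a point): Pivot axis (along the case's y) of the undone latch's lever, fixed to the case, 11 mm above the top face, 18 mm to the -x side of the seam. The loop's own pivot rides on the lever 8 mm from here: for lever angle a it lies at -8 cos a in x and 8 sin a in z (mm, case axes), so the loop reaches furthest to +x with the lever at its forward stop.
- latch_lever (a joint): Lever angle, rad. 0: pressed flat, towards the case's -x; pi/2 upright; 1.60 its stop, leaning slightly to +x. Dark steel plate 24 mm wide, reaching 60 mm from the pivot. Friction (0.03 N m) keeps it where left. With the loop hooked it takes up to about 9 N at the pad to throw, and passes centre about 5 degrees before flat; for the last 3 degrees a rubber buffer under it pushes back.
- lever_pad (a point): Point on the lever's outer face (the top one when flat), 38 mm from the pivot along the lever and 6 mm proud of the line through the pivot: where it is pushed, 20 mm clear of the spring catch. Its x axis points along the lever to the pivot, its z axis out of the outer face.
- latch_loop (a joint): Angle of the loop against the lever, rad: this value minus latch_lever is the loop's elevation (0: level, pointing to the case's +x; pi/2: straight up). Range -0.4 to 2.97, where it leans back against the lever. It swings freely and falls by its weight.
- loop_bar (a point): Centre of the cross bar of the bright wire loop: wire 4 mm thick, bar along the case's y; the two side wires are 36 mm apart over the outside, 28 mm inside. The bar is 47 mm from the loop's own pivot. The lever passes between the side wires. Drawing the loop out towards +x drags the lever over with it, against up to about 8 N, until it comes up taut at the lever's stop.
- keeper (a point): Where the bar's centre rests when hooked, 5 mm above the case's top, on a 3 mm plate, on the +x side of the steel hook. The hook (16 mm wide, 3 thick) leans to +x; its top edge is 10 mm higher than this point and level with it in x: the whole bar must pass over and beyond it, then down. The loop at full stretch clears it by only 1 to 2 mm. Axes: x away from the latch, z up.
- lid_shell (a joint): How far the lid stands off at the undone end, rad: it flexes about the done latch, 230 mm away, so 0.0217 is 5 mm proud (seal relaxed) and about 0.008 is drawn home by the shut latch. Springs back if not latched; about 20 N per mm at the keeper.
- ampoule_carton: White carton with red stripe, 100 x 70 x 60 mm, standing beside the case; leave it alone. Origin: centre of its underside.
- tablet_carton: White carton with green stripe, 120 x 50 x 80 mm, standing beside the case; leave it alone. Origin: centre of its underside.
- syrup_bottle: Amber bottle, 60 mm diameter, 130 mm tall, standing beside the case; leave it alone. Origin: centre of its underside.
- spring_catch (a joint): Upright spring clip on the case at the flat lever's tip, 14 mm wide, 29 mm high over the top face; its sloping nose reaches 2 mm over the tip. rad, 0 at rest. The descending tip pushes it back (to about 0.08) from 6 degrees before flat; pressed home on the buffer with some 13 to 18 N at the pad, the lever slips under it and it snaps back to 0. If not, the lever springs up again.

How it is judged:
On the way:
1. the loop's bar is down behind the hook while the lever is still up (x of loop_bar in the frame of keeper between -0.004 and 0.006 m and z of loop_bar in the frame of keeper below 0.005 m and value of joint latch_lever above 0.85 rad), for 0.2 s.
At the end, for the whole second after the job is handed in: The lever lies flat (within 0.03 rad) under its spring catch (catch within 0.03 rad of rest), the loop's bar is behind the hook (within 5 mm of its seat in height, 4 mm in x), the lid is drawn to within 2.8 mm of shut, and the case stands upright and at rest within 30 mm of where it stood (value of joint each of latch_lever, spring_catch below 0.03 rad and x of loop_bar in the frame of keeper between -0.004 and 0.004 m and z of loop_bar in the frame of keeper below 0.005 m and value of joint lid_shell below 0.012 rad and angle between case's own z axis and vertical below 0.03 rad and linear speed of case below 0.01 m/s and distance of case from where it was at the start of the episode below 0.03 m); the robot touches nothing.
It fails at once if the fingers squeeze the wire loop or bear on the case with more than 70 N in all (35 N a finger) (contact force between the fingers and case above 70 N).
It fails at once if the lever is forced: the fingers bear on case and latch with more than 30 N once it is nearly down (below 0.5 rad) (value of joint latch_lever below 0.5 rad and contact force between the fingers and case above 30 N).
It fails at once if the hand or arm bears on the case with more than 15 N (contact force between the arm and case above 15 N).
It fails at once if the case is shoved more than 30 mm or tipped more than 6 degrees (distance of case from where it was at the start of the episode above 0.03 m or angle between case's own z axis and vertical above 0.105 rad).
It fails at once if a carton or the bottle is pushed more than 20 mm (distance of any of ampoule_carton, tablet_carton, syrup_bottle from where it was at the start of the episode above 0.02 m).
It also fails if it takes over 64 s, if anything falls off the work surface, if the arm or the gripper's body presses on something with over 40 N, if the wrist force passes 120 N, or if a joint passes its speed limit or range.

## Working session

There is one attempt and no reset: what is moved stays moved. The work goes in short steps, Python scripts to look and compute and a shell command to move; the robot and the scene stay as the last step left them, time stands still between calls to the robot, and variables do not carry over. Pictures are saved under pics/ and viewed, at most 10 in all, crops included, and the job is handed in when it is done.

```bash
mkdir -p pics; ls; cat > h.py <<'E'
from rig import robot
import numpy as np, cv2
from scipy.spatial.transform import Rotation as R
def shot(name,fn=None):
    o=robot.get_obs(); c=robot.camera(name); im=c["pixels"][:,:,::-1].copy()
    K=np.array(c["intrinsics"])
    if name=="wrist":
        T=np.eye(4);T[:3,:3]=R.from_quat(o["tool_rot"]).as_matrix();T[:3,3]=o["position"]
        E=T@np.array(c["mount"])
    else: E=np.array(c["extrinsics"])
    if fn: cv2.imwrite("pics/"+fn,im); np.savez("pics/"+fn[:-4],K=K,E=E)
    return im,K,E
def ray(K,E,uv):
    d=E[:3,:3]@np.linalg.solve(K,[uv[0],uv[1],1.]); return E[:3,3],d/np.linalg.norm(d)
def onz(K,E,uv,z):
    p,d=ray(K,E,uv); return p+d*(z-p[2])/d[2]
def tri(*rs):
    A=sum(np.eye(3)-np.outer(d,d) for p,d in rs); b=sum((np.eye(3)-np.outer(d,d))@p for p,d in rs)
    return np.linalg.solve(A,b)
def proj(K,E,P):
    q=np.linalg.inv(E)@np.append(P,1); q=K@q[:3]; return q[:2]/q[2]
E
python3 - <<'E'
from h import *
o=robot.get_obs(); print({k:np.round(v,3) for k,v in o.items()}, robot.nose_length)
ims=[]
for n in ["top","side","wrist"]:
    im,K,E=shot(n,n+"0.png"); print(n,K[0,0],np.round(E,3).tolist())
E
```

```text
pics
{'time': np.float64(0.0), 'q': array([ 1.082,  0.528,  1.434, -0.   ,  1.181, -0.179]), 'joint_velocities': array([-0.002,  0.001,  0.001, -0.001, -0.001,  0.001]), 'joint_torque': array([ 1.0000e-03, -4.4004e+01, -1.7660e+01,  6.3000e-02,  5.8000e-02,
       -0.0000e+00]), 'position': array([0.191, 0.594, 0.247]), 'tool_rot': array([ 0.155,  0.988, -0.001, -0.   ]), 'ft_force': array([0.16 , 0.071, 0.297]), 'moment': array([-0.009, -0.03 ,  0.015]), 'grip_force': np.float64(0.0), 'grip_width': np.float64(0.087)} 0.025
top 563.2645474608731 [[0.005, -0.998, 0.07, 0.448], [-1.0, -0.005, -0.004, 0.103], [0.004, -0.07, -0.998, 1.451], [0.0, 0.0, 0.0, 1.0]]
side 439.38127613215516 [[-0.817, -0.544, 0.191, 0.37], [-0.576, 0.775, -0.26, 0.323], [-0.006, -0.322, -0.947, 0.986], [0.0, 0.0, 0.0, 1.0]]
wrist 398.6956360449948 [[0.306, 0.918, 0.251, 0.122], [0.952, -0.295, -0.082, 0.617], [-0.002, 0.264, -0.965, 0.384], [0.0, 0.0, 0.0, 1.0]]
```

View pics/top0.png

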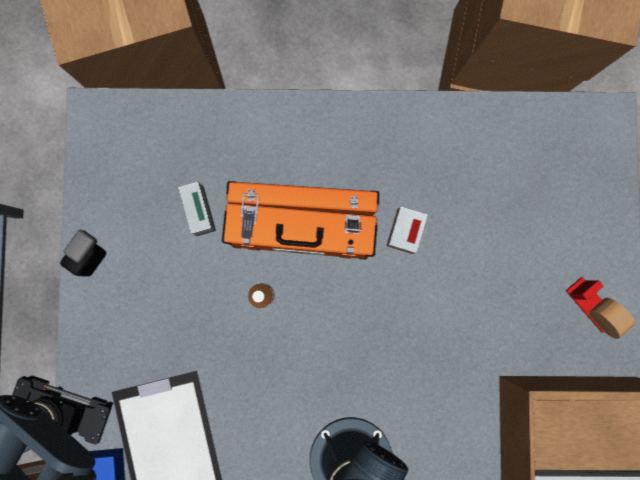

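View pics/side0.png

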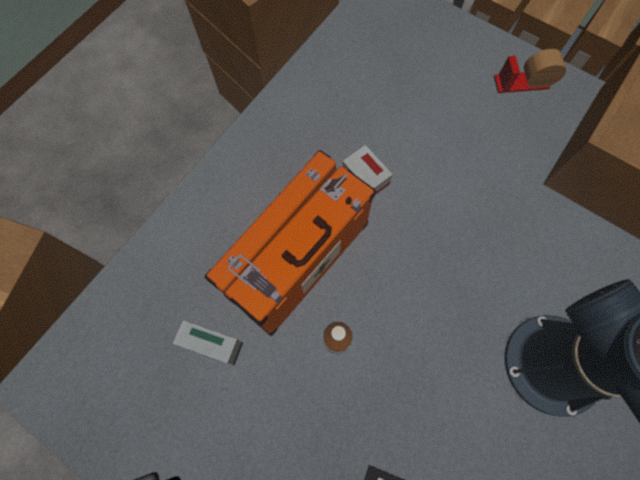

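The top view shows the case lying along world y, with the undone latch at about (353,222) and the done one at about (249,215). In the side view the undone latch is at about (335,187).

```bash
python3 - <<'E'
from h import *
a=cv2.imread("pics/top0.png")[180:262,320:400]; b=cv2.imread("pics/side0.png")[140:222,300:380]
c=np.hstack([cv2.resize(x,(400,410),interpolation=cv2.INTER_CUBIC) for x in (a,b)]); cv2.imwrite("pics/z0.png",c)
for n in ["top","side"]:
    im=cv2.imread(f"pics/{n}0.png"); f=np.load(f"pics/{n}0.npz")
    hsv=cv2.cvtColor(im,cv2.COLOR_BGR2HSV); m=cv2.inRange(hsv,(5,180,190),(18,255,255))
    cs,_=cv2.findContours(m,0,1); c=np.vstack([x for x in cs if cv2.contourArea(x)>300])
    box=cv2.boxPoints(cv2.minAreaRect(c)); print(n,box.tolist())
    P=np.array([onz(f["K"],f["E"],p,.2)for p in box]); print(P.round(4).tolist(),P.mean(0))
E
```

```text
top [[223.76052856445312, 241.71417236328125], [229.29183959960938, 179.0257568359375], [377.6369323730469, 192.11502075195312], [372.1056213378906, 254.80343627929688]]
[[0.5325, 0.2949, 0.2], [0.6734, 0.2848, 0.2], [0.6457, -0.0479, 0.2], [0.5051, -0.0351, 0.2]] [0.58917829 0.12417659 0.2       ]Traceback (most recent call last):
  File "<stdin>", line 7, in <module>
    return _nx.concatenate(arrs, 0, dtype=dtype, casting=casting)
           ~~~~~~~~~~~~~~~^^^^^^^^^^^^^^^^^^^^^^^^^^^^^^^^^^^^^^^
ValueError: need at least one array to concatenate
```

View pics/z0.png

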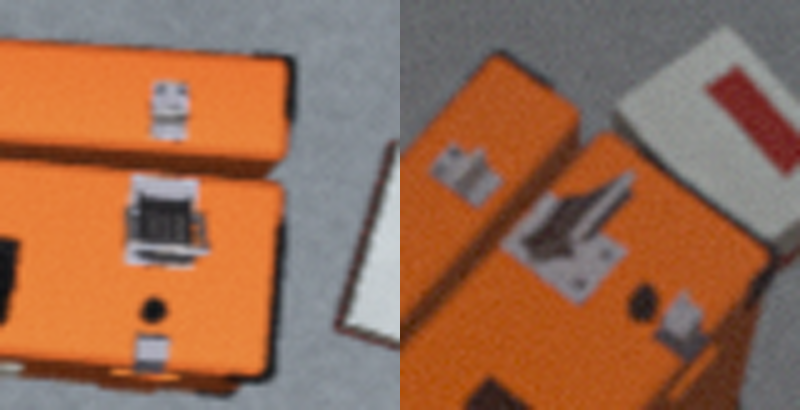

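The lever stands up, leaning towards -x, with the loop resting against it. From the box fit the case is at about (0.589, 0.124) with yaw -4.8° and measures 341 x 141 mm, which agrees with the text. I'll go above the latch and look from closer.

```bash
python3 -m crank '[0,0,-35,0,0,0,0, -10,-8,-72,0,0,0,0, -30,-24,-105,0,0,0,0, -58,-47,-130,0,0,0,0, -90,-73,-150,0,0,0,0]' && python3 -m crank '[-30,-24,0,0,0,0,0,-60,-49,0,0,0,0,0,-90,-73,0,0,0,0,0,-120,-98,0,0,0,0,0,-150,-122,0,0,0,0,0]' && python3 -m crank '[-30,-24,0,0,0,0,0,-60,-49,0,0,0,0,0,-90,-73,0,0,0,0,0,-120,-98,0,0,0,0,0,-150,-122,0,0,0,0,0]' && python3 -m crank '[-30,-24,0,0,0,-3,0,-60,-49,0,0,0,-6,0,-90,-73,0,0,0,-9,0,-120,-98,0,0,0,-13,0,-150,-122,0,0,0,-13,0]' && python3 -m crank '[0,0,0,0,0,0,0,0,0,0,0,0,0,0,0,0,0,0,0,0,0,0,0,0,0,0,0,0,0,0,0,0,0,0,0]'
python3 - <<'E'
from h import *
shot("wrist","w1.png")
o=robot.get_obs(); print(o["position"],R.from_quat(o["tool_rot"]).as_matrix().round(3).tolist())
E
```

```text
time: 0.57
position: [0.2515, 0.503, 0.397]
tool_rot: [0.154, 0.988, 0.002, 0.001]
ft_force: [1.1, -1.0, 0.4]
grip_width: 0.087
grip_force: 0.0
time: 0.98
position: [0.357, 0.3391, 0.3945]
tool_rot: [0.155, 0.988, -0.0, -0.0]
ft_force: [0.8, 0.9, 1.2]
grip_width: 0.087
grip_force: 0.0
time: 1.4
position: [0.4626, 0.1771, 0.3945]
tool_rot: [0.155, 0.988, -0.0, -0.0]
ft_force: [-0.5, 0.3, -0.4]
grip_width: 0.0871
grip_force: 0.0
time: 1.82
position: [0.5682, 0.015, 0.3943]
tool_rot: [0.041, 0.999, 0.0, -0.0]
ft_force: [0.2, 0.3, 0.6]
grip_width: 0.0869
grip_force: 0.0
time: 2.23
position: [0.5669, 0.0183, 0.3948]
tool_rot: [0.041, 0.999, 0.0, -0.0]
ft_force: [-0.2, -0.9, 0.1]
grip_width: 0.087
grip_force: 0.0
[0.5670338  0.01826221 0.394901  ] [[-0.997, 0.082, 0.0], [0.082, 0.997, 0.0], [-0.0, 0.0, -1.0]]
```

View pics/w1.png

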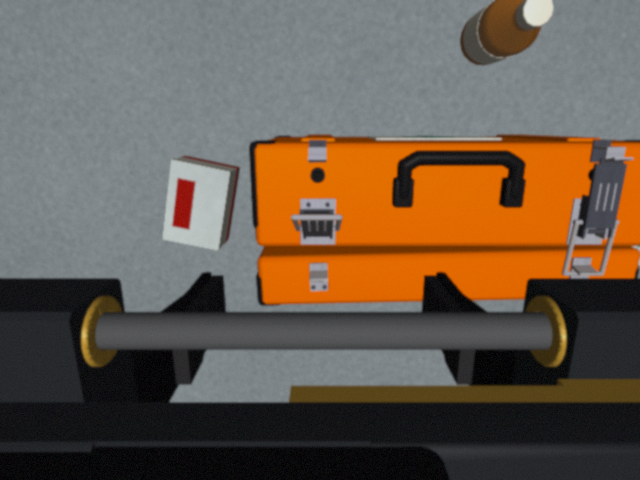

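The wrist view shows the undone latch at about (317,222). Its bright loop bar is at row ~217 and spans u 293-341, and the lid keeper is at about (318,277). I'll take a second, closer viewpoint from the -x side.

```bash
python3 -m crank '[20,0,20,0,0,0,0, 45,0,45,0,0,0,0, 65,0,65,0,0,0,0,65,0,70,0,0,0,0,65,0,70,0,0,0,0]' && python3 -m crank '[0,0,0,0,0,0,0,0,0,0,0,0,0,0,0,0,0,0,0,0,0,0,0,0,0,0,0,0,0,0,0,0,0,0,0]'
python3 - <<'E'
from h import *
shot("wrist","w2.png")
a=cv2.imread("pics/w1.png")[130:310,240:400]; b=cv2.imread("pics/w2.png")[120:420,220:420]
c=np.hstack([cv2.resize(a,(400,450),interpolation=cv2.INTER_CUBIC),cv2.resize(b,(400,600),interpolation=cv2.INTER_CUBIC)[:450+0]]) if 0 else None
A=cv2.resize(a,None,fx=2.5,fy=2.5,interpolation=cv2.INTER_CUBIC);B=cv2.resize(b,None,fx=2,fy=2,interpolation=cv2.INTER_CUBIC)
C=np.zeros((600,800,3),np.uint8);C[:450,:400]=A;C[:600,400:]=B;cv2.imwrite("pics/z2.png",C)
E
```

```text
time: 2.7
position: [0.501, 0.0235, 0.3236]
tool_rot: [0.041, 0.999, 0.0, -0.002]
ft_force: [0.3, -0.6, 0.1]
grip_width: 0.0866
grip_force: 0.0
time: 3.12
position: [0.5038, 0.0222, 0.3252]
tool_rot: [0.042, 0.999, -0.0, 0.001]
ft_force: [0.4, 0.6, 0.0]
grip_width: 0.0867
grip_force: 0.0
```

View pics/z2.png

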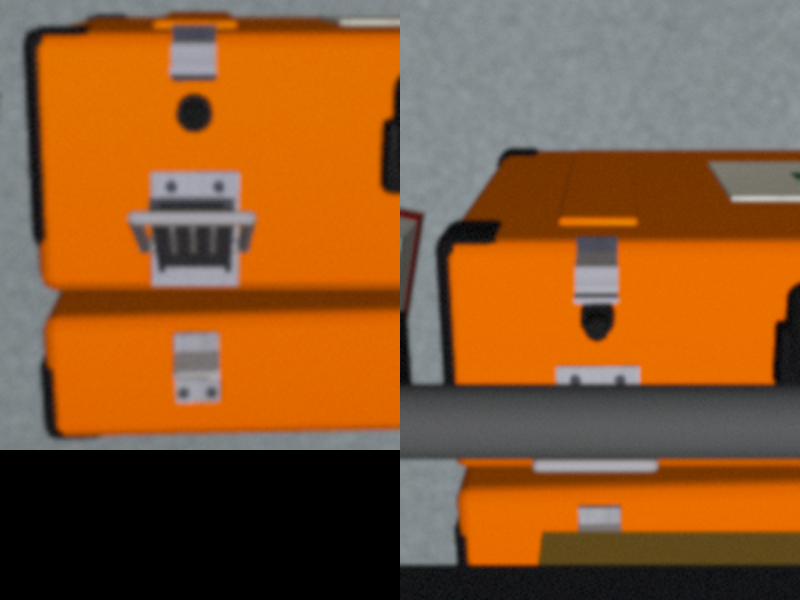

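The bar's centre is at w1 (317.2, 216.8) and w2 (318, 353). The keeper plate is at w1 (318.8, 264-291), with its top edge in w2 at (319, 373).

```bash
cat > m.py <<'E'
from h import *
L=lambda n:(lambda f:(f["K"],f["E"]))(np.load(f"pics/{n}.npz"))
w1,w2,t,s=L("w1"),L("w2"),L("top0"),L("side0")
yaw=-0.083; X=np.array([np.cos(yaw),np.sin(yaw),0]);Y=np.array([-X[1],X[0],0])
O=np.array([.589,.124,0])
def cs(P): d=P-O; return (np.array([d@X,d@Y,d[2]])*1000).round(1)
E
python3 - <<'E'
from m import *
for nm,a,b in [("bar",(317.2,216.8),(318,353)),("barL",(292.5,216.8),(286.5,353)),("barR",(341.5,216.8),(349,353))]:
    P=tri(ray(*w1,a),ray(*w2,b)); print(nm,P.round(4),cs(P),proj(*t,P),proj(*s,P))
for nm,a,z in [("plate -x edge",(318,130+172/2.5),.203),("plate +x edge",(318,130+286/2.5),.203),("keeper a",(318.8,130+333/2.5),.203),("kb",(318.8,130+352/2.5),.215),("kc",(318.8,130+372/2.5),.215),("keeper d",(318.8,130+403/2.5),.203),("seam-",(318.8,130+288/2.5),.2),("seam+",(318.8,130+310/2.5),.2),("edge+",(300,130+433/2.5),.2),("edge-",(300,130+30/2.5),.2),("catch hi",(317,130+28/2.5),.229),("edge-y",(240+40/2.5,130+160/2.5),.2)]:
    P=onz(*w1,a,z); print(nm,P.round(4),cs(P))
# second-view heights
for nm,b,z in [("plate- w2",(319,120+366/2),.203),("edge- w2",(300,120+238/2),.2),("k top w2",(319,373),.215),("k top w2",(319,373),.203)]:
    P=onz(*w2,b,z); print(nm,P.round(4),cs(P))
E
```

```text
bar [0.5551 0.0149 0.2626] [ -24.7 -111.6  262.6] [351.72987689 229.75543115] [340.04400686 181.57219799]
barL [ 0.5536 -0.0025  0.2626] [ -24.8 -129.   262.6] [359.92855751 230.48830212] [346.07374052 174.95987135]
barR [0.5565 0.032  0.2628] [-24.8 -94.4 262.8] [343.6676144  229.06215934] [334.08332416 188.13062616]
plate -x edge [0.5532 0.0149 0.203 ] [ -26.7 -111.6  203. ]
plate +x edge [0.5927 0.0115 0.203 ] [  13.  -111.8  203. ]
keeper a [0.6098 0.0108 0.203 ] [  30.1 -111.1  203. ]
kb [0.6124 0.0107 0.215 ] [  32.7 -111.   215. ]
kc [0.6196 0.0101 0.215 ] [  39.9 -111.   215. ]
keeper d [0.6361 0.0085 0.203 ] [  56.5 -111.2  203. ]
seam- [0.5944 0.0121 0.2   ] [  14.7 -111.1  200. ]
seam+ [0.6024 0.0114 0.2   ] [  22.7 -111.1  200. ]
edge+ [ 0.6476 -0.0096  0.2   ] [  69.5 -128.3  200. ]
edge- [0.5061 0.0043 0.2   ] [ -72.7 -126.1  200. ]
catch hi [0.5056 0.0186 0.229 ] [ -74.4 -111.9  229. ]
edge-y [ 0.5454 -0.0366  0.2   ] [ -30.2 -163.7  200. ]
plate- w2 [0.5523 0.0149 0.203 ] [ -27.5 -111.7  203. ]
edge- w2 [0.5052 0.006  0.2   ] [ -73.8 -124.6  200. ]
k top w2 [0.6006 0.0108 0.215 ] [  21.  -111.8  215. ]
k top w2 [0.6089 0.01   0.203 ] [  29.2 -112.   203. ]
```

Bar: world (0.555, 0.015, 0.2626), length 35 mm, 57 mm from the lever pivot where 55 is expected, so the lever angle is about 1.0. I'll move in over the bar and take hold of its ends.

```bash
python3 -m crank '[-20,-1,0,0,0,0,60, -40,-2,0,0,0,0,60, -52,-3,0,0,0,0,100,-52,-3,0,0,0,0,110,-52,-3,0,0,0,0,110]' && python3 -m crank '[0,0,15,0,0,0,110,0,0,25,0,0,0,110,0,0,35,0,0,0,110,0,0,42,0,0,0,110,0,0,42,0,0,0,110]'
python3 - <<'E'
from h import *
o=robot.get_obs(); print(o["position"],o["grip_width"],o["ft_force"])
im,K,E=shot("wrist","w3.png")
im2,_,_=shot("side","s3.png")
C=np.hstack([cv2.resize(im[150:470,180:460],(400,457)),cv2.resize(im2[120:246,280:390],(400,457),interpolation=cv2.INTER_CUBIC)]);cv2.imwrite("pics/z3.png",C)
E
```

```text
time: 3.58
position: [0.5545, 0.0149, 0.3243]
tool_rot: [0.042, 0.999, 0.0, -0.001]
ft_force: [0.4, -0.0, 0.7]
grip_width: 0.0613
grip_force: 0.0
time: 4.0
position: [0.553, 0.0153, 0.2807]
tool_rot: [0.042, 0.999, 0.0, -0.002]
ft_force: [0.1, -0.3, -0.2]
grip_width: 0.0496
grip_force: 0.0
[0.55296943 0.0152555  0.28070167] 0.04955323519944395 [ 0.05535276 -0.27695713 -0.16762264]
```

View pics/z3.png

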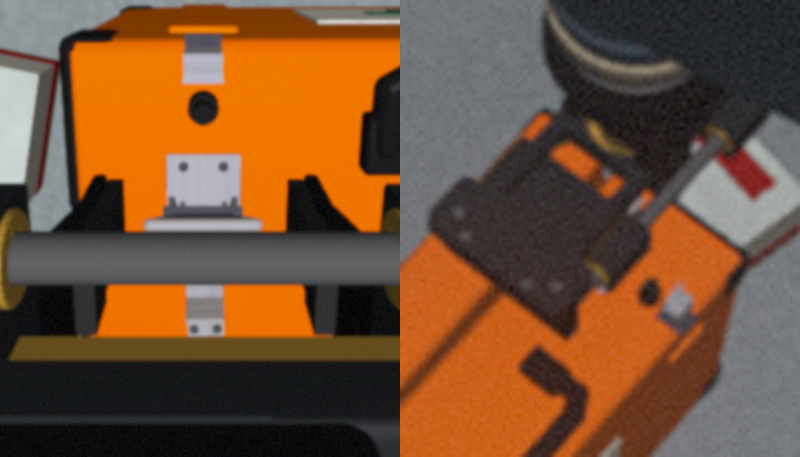

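The wrist view shows the bar lying between the open fingers, centred to within about 1 mm, at w3 (322, 305). The lever is behind it. I'll check the bar's height against this third view, then close.

```bash
python3 - <<'E'
from m import *
w3=L("w3"); P=tri(ray(*w1,(317.2,216.8)),ray(*w2,(318,353)),ray(*w3,(322,305))); print(P)
print(tri(ray(*w1,(317.2,216.8)),ray(*w3,(322,305))),tri(ray(*w2,(318,353)),ray(*w3,(322,305))))
T=np.array([.553,.0153,.2807]); print(onz(*w3,(322,305),P[2])-T)
E
```

```text
[0.55499726 0.01472091 0.26187776]
[0.55625056 0.01456033 0.25747248] [0.55033638 0.01506499 0.2702374 ]
[ 0.0011936  -0.00078985 -0.01882224]
```

```bash
python3 -m crank '[0,0,0,0,0,0,140,0,0,0,0,0,0,160,0,0,0,0,0,0,170,0,0,0,0,0,0,170,0,0,0,0,0,0,170]' 16
```

```text
time: 4.52
position: [0.5548, 0.0145, 0.2832]
tool_rot: [0.042, 0.999, -0.001, 0.0]
ft_force: [-0.5, -1.4, 1.9]
grip_width: 0.0341
grip_force: 16.0
```

The loop is gripped at 34 mm with 16 N. Now I swing it over on its arc.

```bash
python3 -m crank '[-8,0,-2.5,0,0,0,170,-17,0,-3.5,0,0,0,170,-26,0,-3,0,0,0,170,-35,0,-0.5,0,0,0,170,-35,0,-0.5,0,0,0,170]' 16
```

```text
time: 4.93
position: [0.5926, 0.0114, 0.283]
tool_rot: [0.042, 0.999, -0.0, 0.002]
ft_force: [1.7, -2.5, 4.3]
grip_width: 0.034
grip_force: 16.0
```

```bash
python3 -m crank '[-6,0,2,0,0,0,170,-12,0,5,0,0,0,170,-17,0,10,0,0,0,170,-21,0,15,0,0,0,170,-21,0,15,0,0,0,170]' 16
```

```text
time: 5.35
position: [0.6116, 0.0099, 0.2669]
tool_rot: [0.042, 0.999, -0.0, 0.001]
ft_force: [0.7, -3.7, 1.9]
grip_width: 0.0343
grip_force: 16.0
```

```bash
python3 -m crank '[-3,0,5,0,0,0,170,-5.5,0,10,0,0,0,170,-7.5,0,15,0,0,0,170,-9,0,19,0,0,0,170,-9,0,19,0,0,0,170]' 16
```

```text
time: 5.77
position: [0.6189, 0.0093, 0.2478]
tool_rot: [0.042, 0.999, -0.0, -0.001]
ft_force: [1.4, -4.3, 1.9]
grip_width: 0.0346
grip_force: 16.0
```

```bash
python3 - <<'E'
from h import *
im,K,E=shot("wrist","w4.png")
im2,_,_=shot("top","t4.png")
C=np.hstack([cv2.resize(im[170:450,180:460],(480,480)),cv2.resize(im2[170:265,320:383],(318,480),interpolation=cv2.INTER_CUBIC)]);cv2.imwrite("pics/z4.png",C)
E
```

```text
(no output)
```

View pics/z4.png

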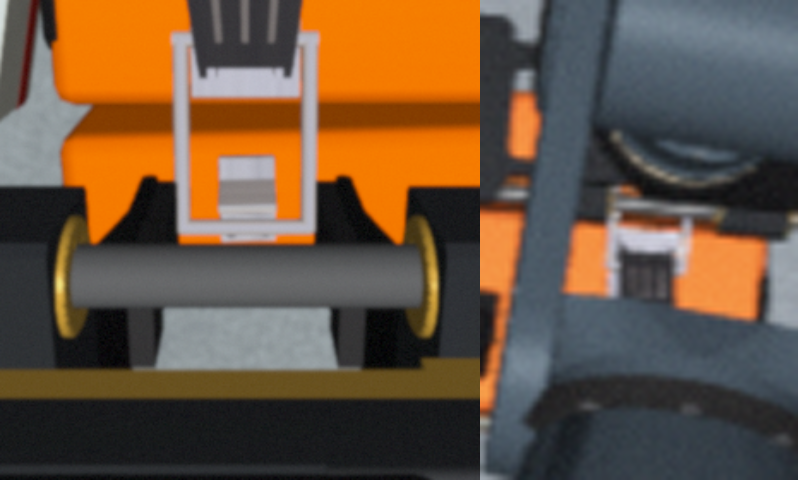

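The wrist view shows the bar held between the pads at w4 (324, 303.6), above the keeper plate. The hook's top edge is at about (324, 288) and the lever is still leaning back. Next I compute how far to draw it.

```bash
python3 - <<'E'
from m import *
O[:]=[.586,.1275,0]
w4=L("w4"); o=robot.get_obs(); print(cs(np.array(o["position"])))
for z in (.222,.226,.230,.234): print(z,cs(onz(*w4,(324,303.6),z)))
for v in (180,203,206,240): print(v,cs(onz(*w4,(322.5,170+v/1.714),.215)),cs(onz(*w4,(322.5,170+v/1.714),.203)))
print(tri(ray(*w1,(318.8,278.8)),ray(*w4,(322.5,288.4))), cs(tri(ray(*w1,(318.8,278.8)),ray(*w4,(322.5,288.4)))))
print(tri(ray(*w1,(318.8,270.8)),ray(*w4,(322.5,275))), cs(tri(ray(*w1,(318.8,270.8)),ray(*w4,(322.5,275)))))
E
```

```text
[  42.5 -115.   248.6]
0.222 [  46.6 -114.8  222. ]
0.226 [  44.7 -114.8  226. ]
0.23 [  42.8 -114.8  230. ]
0.234 [  41.  -114.8  234. ]
180 [  35.7 -115.5  215. ] [  40.3 -115.5  203. ]
203 [  42.3 -115.5  215. ] [  47.3 -115.5  203. ]
206 [  43.1 -115.5  215. ] [  48.3 -115.5  203. ]
240 [  53.1 -115.5  215. ] [  58.9 -115.5  203. ]
[0.63894891 0.00747073 0.16614708] [  62.7 -115.2  166.1]
[0.64199107 0.00701717 0.13587871] [  65.8 -115.4  135.9]
```

```bash
python3 -m crank '[-1.5,-0.5,1.5,0,0,0,170,-3,-0.5,3,0,0,0,170,-4.5,-0.5,5,0,0,0,170,-5.5,-0.5,6,0,0,0,170,-5.5,-0.5,6,0,0,0,170]' 18
```

```text
time: 6.28
position: [0.6206, 0.0092, 0.2415]
tool_rot: [0.042, 0.999, 0.0, -0.006]
ft_force: [-6.0, -2.1, 1.1]
grip_width: 0.0346
grip_force: 18.0
```

```bash
python3 -m crank '[-0.5,0,0.5,0,0,0,170,-1,0,1,0,0,0,170,-1.5,0,1,0,0,0,170,-2,0,1,0,0,0,170,-2,0,1,0,0,0,170]' 18; python3 - <<'E'
from h import *
im,K,E=shot("wrist","w5.png")
cv2.imwrite("pics/z5.png",cv2.resize(im[170:450,180:460],(480,480)))
print(robot.get_obs()["ft_force"])
E
```

```text
time: 6.7
position: [0.6216, 0.0091, 0.2404]
tool_rot: [0.042, 0.999, 0.0, -0.007]
ft_force: [-8.1, -3.2, 2.6]
grip_width: 0.0346
grip_force: 18.0
[-6.88037388 -3.78783721  1.12944239]
```

View pics/z5.png

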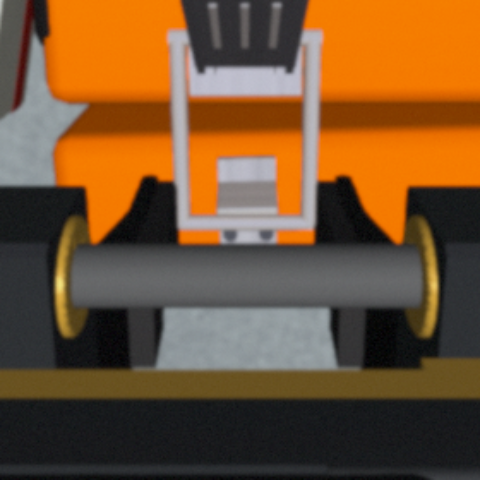

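The bar is still held, and the arm yields under about 7 N. I'll grip a little firmer and keep drawing.

```bash
python3 -m crank '[0,0,0,0,0,0,170,-1,0,0,0,0,0,170,-2,0,0,0,0,0,170,-3,0,0,0,0,0,170,-3,0,0,0,0,0,170]' 25;  python3 - <<'E'
from h import *
print(robot.get_obs()["position"],robot.get_obs()["ft_force"])
E
```

```text
time: 7.17
position: [0.6247, 0.0089, 0.2406]
tool_rot: [0.042, 0.999, 0.0, -0.006]
ft_force: [-8.2, -4.8, 2.2]
grip_width: 0.0345
grip_force: 25.0
[0.62474648 0.00888186 0.24059293] [-8.21860443 -4.83851585  2.21905617]
```

```bash
python3 -m crank '[-1,0,0,0,0,0,170,-1.5,0,0,0,0,0,170,-2,0,0,0,0,0,170,-3,0,0,0,0,0,170,-3,0,0,0,0,0,170]' 25;  python3 - <<'E'
from h import *
print(robot.get_obs()["position"],robot.get_obs()["ft_force"])
im,K,E=shot("wrist","w6.png")
cv2.imwrite("pics/z6.png",cv2.resize(im[170:450,180:460],(480,480)))
E
```

```text
time: 7.58
position: [0.626, 0.0088, 0.2401]
tool_rot: [0.042, 0.999, 0.0, -0.009]
ft_force: [-10.3, -3.9, 3.3]
grip_width: 0.0345
grip_force: 25.0
[0.62597554 0.00877831 0.24014332] [-10.27373356  -3.90635378   3.32520854]
```

View pics/z6.png

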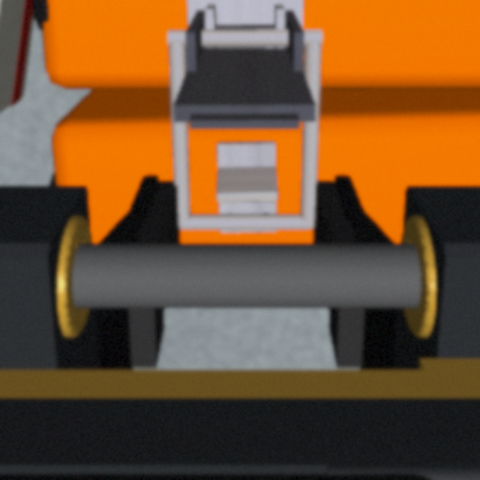

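The lever now stands at its stop and the loop is taut, with the bar at zoom row 222 and the hook's top edge at about row 192.

```bash
python3 - <<'E'
from m import *
O[:]=[.586,.1275,0]
w6=L("w6"); o=robot.get_obs(); print(cs(np.array(o["position"])))
for z in (.216,.219,.222): print(z,cs(onz(*w6,(324,299.5),z)))
for v in (192,): print(v,cs(onz(*w6,(324,170+v/1.714),.215)))
E
```

```text
[  49.7 -115.   240.2]
0.216 [  50.5 -114.8  216. ]
0.219 [  49.2 -114.8  219. ]
0.222 [  47.9 -114.8  222. ]
192 [  42.7 -114.8  215. ]
```

The bar is at x≈49 and the hook edge at 43, so it is past the hook. Lowering it now.

```bash
python3 -m crank '[0,0,2,0,0,0,170,0,0,4,0,0,0,170,0.5,0,6,0,0,0,170,0.5,0,8,0,0,0,170,0.5,0,8,0,0,0,170]' 25;  python3 - <<'E'
from m import *
O[:]=[.586,.1275,0]
o=robot.get_obs(); print(cs(np.array(o["position"])),o["ft_force"])
E
```

```text
time: 8.05
position: [0.6261, 0.0088, 0.2323]
tool_rot: [0.042, 0.999, 0.0, -0.008]
ft_force: [-10.3, -3.0, 3.3]
grip_width: 0.0345
grip_force: 25.0
[  49.8 -115.   232.3] [-10.29175621  -2.98618861   3.26315937]
```

```bash
python3 -m crank '[0.5,0,1,0,0,0,170,1,0,2,0,0,0,170,1.5,0,3,0,0,0,170,2,0,4,0,0,0,170,2,0,4,0,0,0,170]' 25;  python3 - <<'E'
from m import *
O[:]=[.586,.1275,0]
o=robot.get_obs(); print(cs(np.array(o["position"])),o["ft_force"])
im,K,E=shot("wrist","w7.png")
cv2.imwrite("pics/z7.png",cv2.resize(im[170:450,180:460],(480,480)))
E
```

```text
time: 8.47
position: [0.6256, 0.0088, 0.2294]
tool_rot: [0.042, 0.999, 0.0, -0.006]
ft_force: [-8.8, -3.6, 4.3]
grip_width: 0.0344
grip_force: 25.0
[  49.3 -115.   229.4] [-8.82835127 -3.63147758  4.29008355]
```

View pics/z7.png

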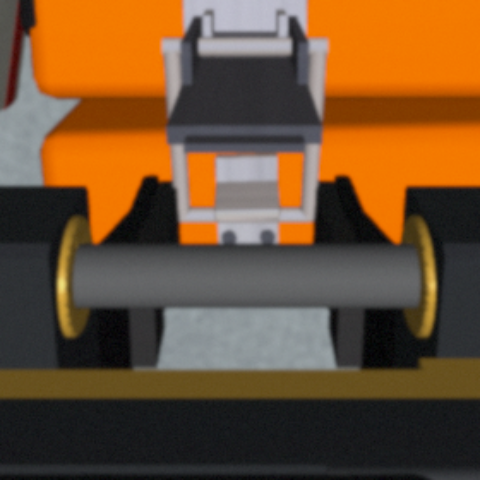

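The bar now sits just beyond and below the hook's edge, with the lever upright. I ease the pull, open the fingers and rise.

```bash
python3 -m crank '[2,0,1,0,0,0,170,4,0,2,0,0,0,170,5,0,2,0,0,0,170,5,0,2,0,0,0,140,5,0,2,0,0,0,110]' 10 && python3 -m crank '[0,0,0,0,0,0,110,0,0,-8,0,0,0,110,0,0,-20,0,0,0,110,-10,0,-45,0,0,0,110,-25,0,-75,0,0,0,110]'; python3 - <<'E'
from m import *
O[:]=[.586,.1275,0]
o=robot.get_obs(); print(cs(np.array(o["position"])),o["ft_force"],o["time"])
im,K,E=shot("wrist","w8.png"); im2,_,_=shot("side","s8.png")
C=np.hstack([cv2.resize(im[100:420,180:460],(420,480)),cv2.resize(im2[120:246,280:390],(380,480),interpolation=cv2.INTER_CUBIC)]);cv2.imwrite("pics/z8.png",C)
E
```

```text
time: 8.93
position: [0.6251, 0.0097, 0.228]
tool_rot: [0.042, 0.999, 0.001, -0.0]
ft_force: [0.2, 0.2, -0.6]
grip_width: 0.0405
grip_force: 0.0
time: 9.35
position: [0.6479, 0.0075, 0.302]
tool_rot: [0.042, 0.999, 0.001, -0.004]
ft_force: [0.9, 0.7, 0.3]
grip_width: 0.049
grip_force: 0.0
[  71.7 -114.4  302. ] [0.86404525 0.74856777 0.34596137] 9.35
```

View pics/z8.png

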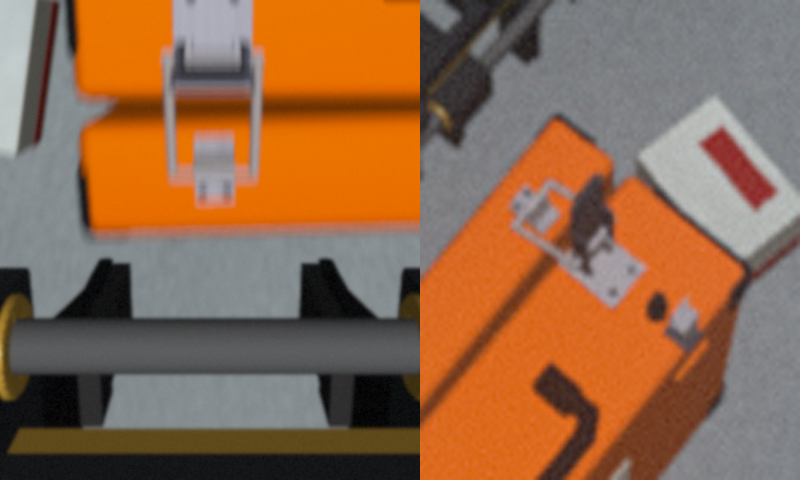

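The wrist and side views show the loop over the hook with the bar down behind it, and the lever still upright at its stop. That has used up the picture allowance (I make it 11 viewed, one over), so I go by numbers and feel from here. Next I close the fingers and move in front of the lever's outer face.

```bash
cat > st.py <<'E'
from m import *
O[:]=[.586,.1275,0]
o=robot.get_obs(); Rm=R.from_quat(o["tool_rot"]).as_matrix()
print("case",cs(np.array(o["position"])),"F along case x",round(float(o["ft_force"]@X),1),"z",round(float(o["ft_force"][2]),1),"t",o["time"],"w",round(float(o["grip_width"]),4),"tilt",np.degrees(np.arcsin(Rm[:2,2])).round(1))
E
python3 -m crank '[0,0,0,0,0,0,200,0,0,0,0,0,0,255,7,0,0,0,0,0,255,22,0,0,0,0,0,255,37,0,12,0,0,0,255]' 10 >/dev/null&& python3 -m crank '[0,0,7,0,0,0,255,0,0,14,0,0,0,255,0,0,14,0,0,0,255,0,0,14,0,0,0,255,0,0,14,0,0,0,255]'>/dev/null; python3 st.py
```

```text
case [  37.8 -115.4  277.1] F along case x -0.0 z -0.1 t 10.2833 w 0.001 tilt [ 0. -0.]
```

```bash
python3 -m crank '[5,0,0,0,0,0,255,10,0,0,0,0,0,255,15,0,0,0,0,0,255,20,0,0,0,0,0,255,20,0,0,0,0,0,255]' >/dev/null; python3 st.py;  python3 -m crank '[2,0,0,0,0,0,255,4,0,0,0,0,0,255,6,0,0,0,0,0,255,8,0,0,0,0,0,255,8,0,0,0,0,0,255]' >/dev/null; python3 st.py
```

```text
case [  16.2 -115.2  277.7] F along case x 0.5 z -0.4 t 10.7 w 0.0003 tilt [ 0. -0.]
case [   8.7 -115.2  277.2] F along case x -0.1 z 1.4 t 11.1167 w 0.0007 tilt [ 0. -0.]
```

```bash
python3 -m crank '[3,0,0.5,0,0,0,255,6,0,1.5,0,0,0,255,9,0,2.5,0,0,0,255,12,0,3.5,0,0,0,255,12,0,3.5,0,0,0,255]' >/dev/null; python3 st.py;  python3 -m crank '[2,0,1,0,0,0,255,4,0,2,0,0,0,255,6,0,4,0,0,0,255,8,0,5,0,0,0,255,8,0,5,0,0,0,255]' >/dev/null; python3 st.py
```

```text
case [  -2.8 -115.3  274. ] F along case x 2.2 z 2.9 t 11.5333 w 0.0004 tilt [ 0.1 -0. ]
case [ -11.1 -115.3  269. ] F along case x 2.3 z 6.2 t 11.95 w 0.0005 tilt [ 0. -0.]
```

```bash
python3 -m crank '[3,0,2.5,0,0,0,255,6,0,5,0,0,0,255,7,0,6.5,0,0,0,255,8,0,8,0,0,0,255,8,0,8,0,0,0,255]' >/dev/null; python3 st.py;  python3 -m crank '[1.5,0,1.5,0,0,0,255,3,0,3.5,0,0,0,255,4,0,5.5,0,0,0,255,4.5,0,7,0,0,0,255,4.5,0,7,0,0,0,255]' >/dev/null; python3 st.py
```

```text
case [ -19.7 -115.3  260.5] F along case x 0.8 z 4.1 t 12.3667 w 0.0004 tilt [-0.1 -0. ]
case [ -24.4 -115.2  252.7] F along case x 1.5 z 1.8 t 12.7833 w 0.0006 tilt [-0.1  0. ]
```

```bash
python3 -m crank '[0.5,0,1,0,0,0,255,1,0,2,0,0,0,255,1.5,0,3,0,0,0,255,2,0,4,0,0,0,255,2,0,4,0,0,0,255]' >/dev/null; python3 st.py;  python3 -m crank '[0.3,0,0.7,0,0,0,255,0.5,0,1.4,0,0,0,255,0.7,0,2,0,0,0,255,1,0,2.5,0,0,0,255,1,0,2.5,0,0,0,255]' >/dev/null; python3 st.py
```

```text
case [ -26.  -115.2  249.2] F along case x 0.6 z 1.1 t 13.2 w 0.0006 tilt [-0.1  0. ]
case [ -26.8 -115.2  246.9] F along case x 1.1 z -0.2 t 13.6167 w 0.0006 tilt [-0.  0.]
```

```bash
for i in 1 2; do python3 -m crank '[0,0,0.4,0,0,0,255,0,0,0.8,0,0,0,255,0,0,1.2,0,0,0,255,0,0,1.5,0,0,0,255,0,0,1.5,0,0,0,255]' >/dev/null; python3 st.py; done
```

```text
case [ -27.  -115.2  245.6] F along case x -1.9 z 1.5 t 14.0333 w 0.0004 tilt [-0.1  0. ]
case [ -27.2 -115.2  244.2] F along case x -4.0 z 5.8 t 14.45 w 0.0006 tilt [-0.1  0. ]
```

```bash
for i in 1 2; do python3 -m crank '[0,0,0.2,0,0,0,255,0,0,0.4,0,0,0,255,0,0,0.6,0,0,0,255,0,0,0.8,0,0,0,255,0,0,0.8,0,0,0,255]' >/dev/null; python3 st.py; done
```

```text
case [ -27.2 -115.2  243.9] F along case x -4.5 z 7.5 t 14.8667 w 0.0002 tilt [-0.1  0. ]
case [ -27.3 -115.2  243.6] F along case x -4.7 z 11.1 t 15.2833 w 0.0003 tilt [-0.1 -0. ]
```

```bash
for i in 1 2; do python3 -m crank '[0,0,0.2,0,0,0,255,0,0,0.4,0,0,0,255,0,0,0.6,0,0,0,255,0,0,0.7,0,0,0,255,0,0,0.7,0,0,0,255]' >/dev/null; python3 st.py; done
```

```text
case [ -27.4 -115.2  243.3] F along case x -5.8 z 12.1 t 15.7 w 0.0002 tilt [-0.1 -0. ]
case [ -27.4 -115.2  243. ] F along case x -6.3 z 15.6 t 16.1167 w 0.0005 tilt [-0.1 -0. ]
```

```bash
for i in 1 2; do python3 -m crank '[0,0,0.2,0,0,0,255,0,0,0.3,0,0,0,255,0,0,0.4,0,0,0,255,0,0,0.5,0,0,0,255,0,0,0.5,0,0,0,255]' >/dev/null; python3 st.py; done
```

```text
case [ -27.4 -115.2  242.9] F along case x -6.9 z 16.9 t 16.5333 w 0.0005 tilt [-0.1 -0. ]
case [ -27.5 -115.2  242.6] F along case x -8.8 z 16.8 t 16.95 w 0.0006 tilt [-0.1 -0. ]
```

```bash
for i in 1 2; do python3 -m crank '[0.2,0,0.2,0,0,0,255,0.4,0,0.3,0,0,0,255,0.6,0,0.4,0,0,0,255,0.8,0,0.5,0,0,0,255,0.8,0,0.5,0,0,0,255]' >/dev/null; python3 st.py; done
```

```text
case [ -27.5 -115.2  242.6] F along case x -6.6 z 19.8 t 17.3667 w 0.0004 tilt [ 0.1 -0. ]
case [ -27.6 -115.2  242.4] F along case x -7.2 z 20.7 t 17.7833 w 0.0006 tilt [ 0.2 -0. ]
```

```bash
python3 -m crank '[0.5,0,0.2,0,0,0,255,1,0,0.4,0,0,0,255,1,0,0.5,0,0,0,255,1,0,0.6,0,0,0,255,1,0,0.6,0,0,0,255]' >/dev/null; python3 st.py; for i in 1 2 3; do python3 -m crank '[0,0,-0.5,0,0,0,255,0,0,-1,0,0,0,255,0,0,-1.5,0,0,0,255,0,0,-2,0,0,0,255,0,0,-2,0,0,0,255]' >/dev/null; python3 st.py; done
```

```text
case [ -27.7 -115.2  242.3] F along case x -5.2 z 21.2 t 18.2 w 0.0007 tilt [ 0.3 -0. ]
case [ -27.7 -115.2  242.6] F along case x -3.4 z 11.5 t 18.6167 w 0.0004 tilt [ 0.3 -0. ]
case [ -28.1 -115.2  242.8] F along case x 1.3 z 2.5 t 19.0333 w 0.0004 tilt [ 0.1 -0. ]
case [ -29.5 -115.2  244.2] F along case x -0.5 z -0.4 t 19.45 w 0.0005 tilt [-0.1  0. ]
```

Coming up, the force vanished by 242.9 mm. Going down it was 11 N at 243.6, so the lever stayed down and the catch has snapped. I retreat and compare the two latches numerically.

```bash
python3 -m crank '[0,0,-20,0,0,0,255,0,0,-50,0,0,0,255,0,0,-85,0,0,0,255,10,30,-120,0,0,0,255,25,60,-150,0,0,0,255]' >/dev/null; python3 -m crank '[10,30,0,0,0,0,255,10,60,0,0,0,0,255,10,60,0,0,0,0,255,10,60,0,0,0,0,255,10,60,0,0,0,0,255]' >/dev/null; python3 st.py; python3 - <<'E'
from m import *
O[:]=[.586,.1275,0]
im,K,E=shot("wrist","w9.png")
g=cv2.cvtColor(im,cv2.COLOR_BGR2HSV)
# rectify the top plane z=.215 into case x (rows) for both latches, print brightness/saturation profile
for y in (-115,115):
    r=[]
    for x in range(-78,64,4):
        px=[proj(K,E,O+X*x/1e3+Y*(y+k)/1e3+[0,0,.215]) for k in (-6,-3,0,3,6)]
        v=np.median([g[int(p[1]),int(p[0])] for p in px if 0<=p[0]<640 and 0<=p[1]<480] or [[0,0,0]],axis=0); r.append(f"{x}:{int(v[1])}/{int(v[2])}")
    print(y,*r)
E
```

```text
case [-61.4  -1.3 388.2] F along case x -0.2 z 0.8 t 20.2833 w 0.0001 tilt [-0.1 -0. ]
-115 -78:255/219 -74:96/103 -70:29/101 -66:7/139 -62:13/198 -58:12/198 -54:19/168 -50:31/99 -46:33/99 -42:33/99 -38:28/101 -34:24/118 -30:19/124 -26:19/122 -22:16/126 -18:19/121 -14:34/100 -10:32/42 -6:29/26 -2:34/27 2:26/25 6:38/26 10:38/27 14:43/28 18:35/28 22:31/50 26:36/50 30:28/53 34:29/53 38:29/53 42:24/54 46:30/52 50:29/53 54:25/53 58:29/53 62:28/53
115 -78:255/200 -74:59/100 -70:28/99 -66:11/123 -62:18/204 -58:15/202 -54:21/158 -50:34/98 -46:34/99 -42:34/97 -38:26/108 -34:19/136 -30:17/137 -26:19/133 -22:20/137 -18:19/137 -14:32/100 -10:40/42 -6:33/27 -2:46/27 2:46/26 6:39/28 10:22/25 14:53/27 18:35/29 22:36/49 26:31/51 30:34/53 34:34/53 38:32/54 42:33/53 46:29/53 50:34/53 54:28/54 58:24/53 62:24/54
```

Along their length the two latches show the same lever and catch profile (lever −54 to −14, catch −62), so the lever lies flat under its catch. Handing in.

```bash
python3 -c "
from rig import robot
print(robot.hand_in())"
```

```text
the job is handed in; nothing more can be done
None
```

I handed in with the undone latch hooked and its lever thrown flat under the spring catch, going by feel and by an image profile matching the done latch; the hook end and lid gap were not re-checked after the throw, no verdict came back, and I viewed 11 pictures, one over the limit of 10.

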